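Close up the lamp stock case and hold its outer lid open for the count

ROBOT

A 6-joint arm with a two-finger parallel gripper is mounted at the origin on the work surface. World frame = base frame: x ahead of the robot, y to its left, z up, the work surface at z = 0. Lengths are in m, angles in rad, forces in N, time in s.
With the tool pointing down it reaches from about 0.35 to 0.775 m from the base axis. Payload 7.3 kg.
Tool frame: the origin (TCP) lies at the centre of the arm's flange, where the gripper is bolted on; the fingertips stand 178 mm ahead of it and the grasp point (between the pads) lies 159 mm ahead of it; z points along the fingers, y is the line along which they close (so a half turn about z gives the same grasp; the last joint's range is limited). The gripper opens to 92 mm and grips with 3 to 60 N. Pads are 19 mm wide; open, the fingers measure 130 mm over their backs; the gripper's body (75 mm by 190 mm) begins 47 mm behind the grasp point.
Start: joints at [1.076, 0.342, 1.524, -0, 1.275, -0.146], TCP at [0.179, 0.493, 0.405] pointing down, gripper open.
Joint ranges: [-2.53, 2.53], [-0.77, 2.02], [0.04, 2.7], [-1, 4.14], [0.28, 2.66], [-3.11, 3.11]. Speed limits (rad/s): [2.57, 2.57, 3.14, 3.14, 3.14, 3.14].

INTERFACE

Orientations are given as [roll, pitch, yaw] about the fixed x, y, z axes, in that order (R = Rz(yaw) Ry(pitch) Rx(roll)).
In Python, from cell import robot gives the robot as it stands.
- The arm moves only by the tool shift_gripper, called after "Call:" in YAML: its name, and indented under it one key for each argument. Schema: {"type":"object","properties":{"rows":{"type":"array","items":{"type":"number"},"minItems":6,"maxItems":48},"finger_gap":{"type":"number"},"force":{"type":"number"},"only":{"type":"string"},"quiet":{"type":"boolean"},"lines":{"type":"string"}},"required":["rows"],"additionalProperties":false}. rows is one flat list of numbers that holds 1 to 8 rows one after another, with no inner brackets; each row has 6 numbers: dx, dy, dz in m, then a rotation vector rx, ry, rz in rad; each row shifts and turns the commanded pose from where the row before left it, along the tool's axes as they then stand; what a row does not reach is not made up. A row lasts 1/12 s, in which the tool goes at most 0.0417 m and 0.125 rad, less where a joint would pass 70% of its speed; a pose out of reach is approached as far as the arm can. finger_gap is the finger opening in m, set as the call begins (left out keeps the last). The fingers move at their own pace and stop on an object; force is the grip in N (left out, the last holds). Time passes only in rows, so rows that do not move let the fingers close. The tool returns the time, the measured TCP pose, the force, the opening and the grip force at its end. only (a regular expression) keeps the lines of the reply that match it, lines (a string "A,B") keeps lines A to B, and quiet returns only ok. Input that does not fit is refused with a message, and nothing moves.
- robot.observe(): the state, without advancing time (a new reading comes with each control period).
- robot.read_camera(name): name is "side" or "top" or "wrist"; returns a dict with "image" (400x640x3 uint8, red, green, blue), "fx", "fy", "cx", "cy" (pixels), "pose" (4x4, takes a point from camera to world coordinates). Camera axes: x right, y down, z forward; pixel columns grow to the right and rows downward; lengths in m; the calibration is good to about 2 mm. A picture is of the moment at which its call begins. There is no depth.
- robot.hand_in(): hands the job in; it is judged then, once.
The state is a dict: "time": time; "qpos": joint angles; "qvel": joint speeds; "joint_efforts": joint torques, N m; "tool_pos": TCP position; "tool_rot": TCP orientation; "contact_force": force on the tool from outside, world axes, zero at the start; "torque": the same for the moment, N m; "opening": finger opening in m; "grip_force": force on a finger pad.
Only numpy, scipy, OpenCV 4.12 (cv2) and the standard library are available. Lean on these libraries where they do the work, as an engineer would, in place of code of your own. Each camera call takes 0.05 s, during which the arm holds its last target. There are 200 camera calls.

TASK

Stand the loose small spot lamp lens-down in the one empty compartment of the open stock case, then swing the case's two lids down together, without letting them slam, until both the clear inner lid and the outer lid are fully shut. Then lift the outer lid alone to about 45 degrees open and finish while still holding it there, with the inner lid left fully shut, so that the lamps can be counted through it. Do not drop the lamp, and leave the other things on the counter and the other lamps in the case as they are.

Things in the scene. Friction and masses are not known exactly. Their poses are not given: they have to be found in the camera images.
- case: aluminium lamp stock case fixed on the counter, 162 deep (x) x 240 wide (y) x 80 mm tall without lids; origin: centre of its underside. Its -x side is the front, roughly facing the robot; both lids hinge along the top of its +x side. Walls 5 mm. Inside, 2 rows (x) of 3 (y) compartments, each 74 x 74 mm, parted by low dividers whose tops are 36 mm above the case's underside.
- empty_compartment (a point): centre of the floor of the one empty compartment, the middle one of the front row, 6 mm above the case's underside; axes as the case's. The other five each hold a spot lamp.
- spot_lamp: the loose small spot lamp to be loaded, standing lens-down on the counter like those in the case: round lens and reflector 50 mm across up to 10 mm height, tapering to a straight white neck 30 mm across from 28 to 54 mm height, then two thin pins to 61 mm; about 60 g; origin at the centre of the lens underside, z up through the neck.
- outer_lid (a joint): angle of the case's outer lid, rad: 0 shut, grows as it opens, stop at 1.9; starts standing open (about 1.7). Aluminium tray-shaped lid 162 x 240 x 24 mm, about 0.22 kg. Its hinge is loose: below about 1.2 it falls unless held or propped by the inner lid. Two foam buffers under its front push the inner lid down ahead of it.
- inner_lid (a joint): angle of the clear flat inner lid (148 x 228 x 4 mm, on the same hinge line, nesting under the outer lid), rad: 0 shut on the rim; starts standing open (about 1.55), in front of the outer lid. Stiff hinge (0.4 N m): it stays where put, bears the outer lid, and goes down only when pushed, by 1 to 5 N at the outer lid's handle. No handle, not fastened to the outer lid.
- outer_cover: the outer lid itself with its handle: origin on the hinge line at its middle; shut, its axes are the case's: the lid reaches 162 mm to -x, its lower edge at z 0, its flat top at z 24 mm; it turns about its y axis as it opens.
- bow_handle (a point): middle of the bar of the bow handle on the outer lid's top: round bar 10 mm thick, 110 mm between its two posts, parallel to the hinge line, 38 mm above the lid's flat top (33 mm free below the bar); in the outer lid's frame at x -125, z 62 mm. With the lid open it stands out behind the lid. The bar can turn between the fingers.
- lid_hinge (a point): middle of the hinge line of both lids, fixed to the case: case x 81, y 0, z 80 mm; the line runs along the case's y.
- stock0: one of the five same spot lamps already standing loose in the case's other compartments; origin at the centre of its underside
- stock1: one of the five same spot lamps already standing loose in the case's other compartments; origin at the centre of its underside
- stock2: one of the five same spot lamps already standing loose in the case's other compartments; origin at the centre of its underside
- stock3: one of the five same spot lamps already standing loose in the case's other compartments; origin at the centre of its underside
- stock4: one of the five same spot lamps already standing loose in the case's other compartments; origin at the centre of its underside
- floodlamp: a larger reflector lamp standing on its face, white, 63 mm across and 102 mm tall with a brass screw cap: leave alone; origin at the centre of its underside
- carton: plain cardboard lamp carton, 62 x 62 x 95 mm, upright: leave alone; origin at the centre of its underside
- pen_cup: round plastic cup 72 mm across and 95 mm tall with pens standing out to 120 mm: leave alone; origin at the centre of its underside
- label_roll: roll of paper labels lying flat, 72 mm across, 30 mm tall: leave alone; origin at the centre of its underside
- screwdriver: screwdriver 170 mm long lying flat: leave alone; origin at the middle of it
- fuse_box: flat cardboard box of fuses, 75 x 50 x 24 mm: leave alone; origin at the centre of its underside

How it is judged:
By the outcome, as a careful person would: the job done as asked, in the order asked, and still so for the second after the job is handed in, while the arm keeps its last pose, push and grip.
It also fails if it takes over 64 s, if anything falls off the work surface, if the arm or the gripper's body presses on something with over 40 N, if the wrist force passes 120 N, or if a joint passes its speed limit or range.

## Working session

There is one attempt and no reset: what is moved stays moved. The work goes in short steps, Python scripts to look and compute and a tool call to move; the robot and the scene stay as the last step left them, time stands still between calls to the robot, and variables do not carry over. Pictures are saved under pics/ and viewed, at most 13 in all, crops included, and the job is handed in when it is done.

```bash
ls; mkdir -p pics
```

Run:
```python
from cell import robot
import cv2,numpy as np
np.set_printoptions(precision=4,suppress=True)
for n in ("side","top"):
    c=robot.read_camera(n); cv2.imwrite(f"pics/{n}0.png",c["image"][:,:,::-1]); print(n,c["fx"],c["fy"],c["cx"],c["cy"]);print(c["pose"])
print(robot.observe())
```

```text
cell.py
pics
side 402.010456621314 402.010456621314 320.2111139651866 200.99618267498886
[[ 0.7144 -0.3981  0.5754 -0.2325]
 [-0.6997 -0.4071  0.5871 -0.6439]
 [ 0.0005 -0.8221 -0.5694  0.8028]
 [ 0.      0.      0.      1.    ]]
top 422.57991770951196 422.57991770951196 321.3714274797271 196.66613581703038
[[-0.0255 -0.989   0.146   0.2955]
 [-0.9996  0.0266  0.006   0.0605]
 [-0.0099 -0.1458 -0.9893  1.1746]
 [ 0.      0.      0.      1.    ]]
{'time': 0.1, 'qpos': array([ 1.076 ,  0.3426,  1.5249, -0.    ,  1.2754, -0.146 ]), 'qvel': array([-0.0005, -0.0022, -0.0013,  0.0005,  0.0001, -0.0004]), 'joint_efforts': array([  0.0006, -43.2006, -24.4693,   0.0718,   0.0527,  -0.0001]), 'tool_pos': array([0.1794, 0.4933, 0.4041]), 'tool_rot': array([-3.1403, -0.0002,  2.7928]), 'contact_force': array([ 0.3533, -1.0211,  0.402 ]), 'torque': array([-0.0272, -0.004 , -0.0146]), 'grip_force': 0.0, 'opening': 0.09185534604129106}
```

View pics/top0.png

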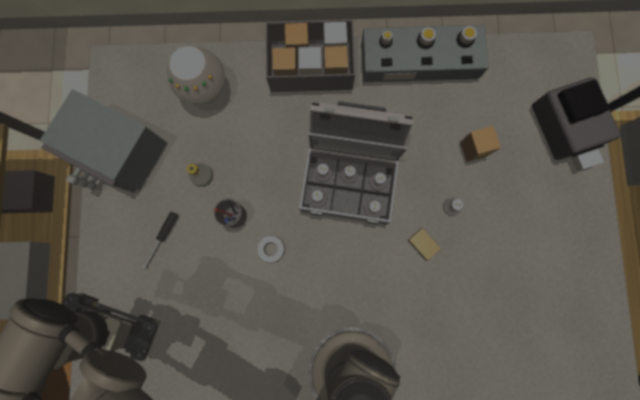

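View pics/side0.png

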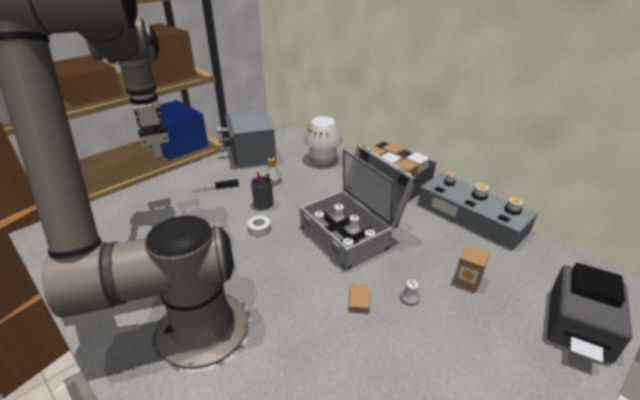

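Top view: the loose lamp is near (456,206), the case rim spans about (302–397, 150–222), and the empty front-middle compartment is near (346,202). Side view: the lamp is near (411,291), and the lids stand open. Next I zoom in to get accurate corners.

Run:
```python
import cv2,numpy as np
t=cv2.imread("pics/top0.png");s=cv2.imread("pics/side0.png")
a=cv2.resize(t[90:230,290:480],None,fx=4,fy=4,interpolation=cv2.INTER_CUBIC)
b=cv2.resize(s[145:315,290:430],None,fx=3.3,fy=3.3,interpolation=cv2.INTER_CUBIC)
cv2.imwrite("pics/c1.png",cv2.convertScaleAbs(a,alpha=1.5)); cv2.imwrite("pics/c2.png",cv2.convertScaleAbs(b,alpha=1.3))
```

```text
(no output)
```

View pics/c1.png

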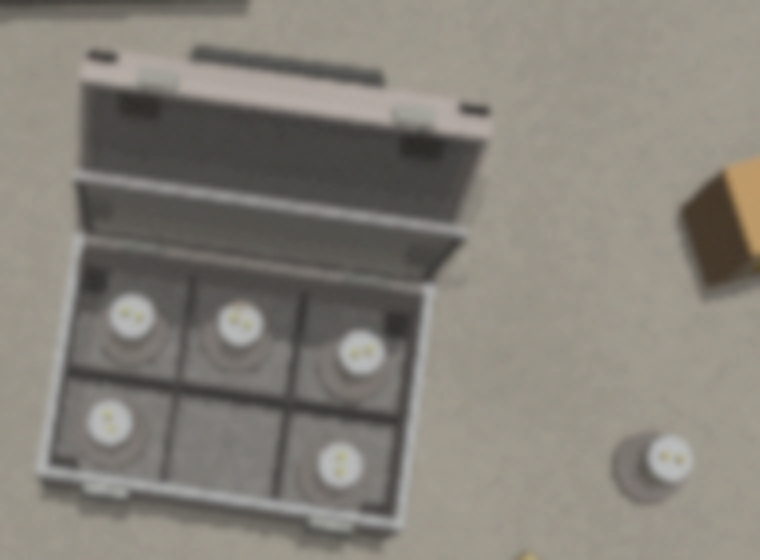

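View pics/c2.png

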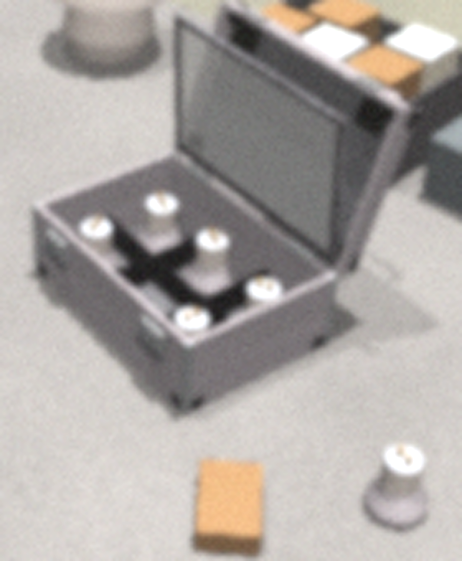

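The crops show the rim corners at c1 (41,475), (401,527), (432,290) and (77,238). The loose lamp's white top is at c1 (670,458) and c2 (404,459). The handle bar runs along c1 (192,50)–(383,76).

Create h.py:
```python
import numpy as np, json, os
from scipy.optimize import least_squares
from scipy.spatial.transform import Rotation as R
np.set_printoptions(precision=4,suppress=True)
K={"top":(422.58,321.3714,196.6661,np.array([[-0.0255,-0.989,0.146,0.2955],[-0.9996,0.0266,0.006,0.0605],[-0.0099,-0.1458,-0.9893,1.1746]])),
"side":(402.0105,320.2111,200.9962,np.array([[0.7144,-0.3981,0.5754,-0.2325],[-0.6997,-0.4071,0.5871,-0.6439],[0.0005,-0.8221,-0.5694,0.8028]]))}
def ray(n,u,v):
    f,cx,cy,P=K[n]; d=P[:,:3]@[(u-cx)/f,(v-cy)/f,1]; return P[:,3],d
def onz(n,u,v,z):
    o,d=ray(n,u,v); return o+d*(z-o[2])/d[2]
def two(p,q):
    (o,d),(a,b)=ray("top",*p),ray("side",*q); s=np.linalg.lstsq(np.c_[d,-b],a-o,rcond=None)[0]
    x,y=o+d*s[0],a+b*s[1]; return (x+y)/2,np.linalg.norm(x-y)
def proj(n,X):
    f,cx,cy,P=K[n]; c=P[:,:3].T@(np.asarray(X)-P[:,3]); return np.array([f*c[0]/c[2]+cx,f*c[1]/c[2]+cy])
C1=lambda u,v:((u+.5)/4-.5+290,(v+.5)/4-.5+90)
C2=lambda u,v:((u+.5)/3.3-.5+290,(v+.5)/3.3-.5+145)
def casep(c,p): # case frame -> world; c=(x,y,yaw)
    return np.array([c[0],c[1],0])+R.from_euler('z',c[2]).apply(p)
def lidp(c,th,p): # outer lid frame -> world
    return casep(c,np.array([.081,0,.08])+R.from_euler('y',th).apply(p))
```

Run:
```python
from h import *
from cell import robot
obs=[("top",C1(41,475),(-.081,.12,.08)),("top",C1(401,527),(-.081,-.12,.08)),("top",C1(432,290),(.081,-.12,.08)),("top",C1(77,238),(.081,.12,.08)),
("side",C2(40,206),(-.081,.12,.08)),("side",C2(190,342),(-.081,-.12,.08))]
f=lambda c:np.concatenate([proj(n,casep(c,p))-u for n,u,p in obs])
s=least_squares(f,[.6,0,0]);c=s.x;print("case",c,s.fun.round(1))
l=[C1(82,80),C1(490,137)]
for th in (1.5,1.6,1.7,1.8,1.9):
    print(th,[(np.array(proj("top",lidp(c,th,(-.162,y,z)))).round(1)) for y in(.12,-.12) for z in (0,.024)], [proj("top",lidp(c,th,(-.125,y,.062))).round(1) for y in (.055,-.055)],[proj("side",lidp(c,th,(-.162,y,0))).round(1) for y in (.12,-.12)])
print(C1(82,80),C1(490,137),C1(192,50),C1(383,76),C2(220,10),C2(400,115))
print("lamp",onz("top",*C1(670,458),.054),onz("side",*C2(404,459),.054),two(C1(670,458),C2(404,459)))
print("lamp base",onz("top",*C1(645,468),.005),onz("side",*C2(397,505),.005))
print("stock",[onz("top",*C1(*p),.06)for p in((110,423),(340,465))],"comp",casep(c,(-.038,0,.006)))
```

```text
case [ 0.4883 -0.0072 -0.1733] [-0.3 -0.6  1.1 -0.1  0.9 -1.3  0.1 -1.  -2.8 -0.3 -0.9  1.2]
1.5 [array([305.4, 134.5]), array([307. , 124.3]), array([410.1, 149.4]), array([411.5, 139. ])] [array([337.2, 116.4]), array([383.2, 122.8])] [array([339.5, 147.2]), array([394. , 181.7])]
1.6 [array([306.5, 127.7]), array([308.1, 117.8]), array([411. , 142.4]), array([412.1, 132.4])] [array([337.9, 112.2]), array([383.6, 118.5])] [array([343.7, 145.7]), array([398.5, 179.8])]
1.7 [array([307.6, 121.2]), array([309.2, 111.8]), array([411.7, 135.8]), array([412.6, 126.2])] [array([338.5, 108.5]), array([383.8, 114.8])] [array([347.9, 144.7]), array([402.9, 178.4])]
1.8 [array([308.7, 115. ]), array([310.3, 106.2]), array([412.2, 129.5]), array([412.9, 120.5])] [array([339.1, 105.3]), array([383.9, 111.6])] [array([351.9, 144.3]), array([407.1, 177.6])]
1.9 [array([309.8, 109.3]), array([311.4, 101.2]), array([412.6, 123.6]), array([413.1, 115.4])] [array([339.5, 102.7]), array([383.9, 108.9])] [array([355.8, 144.3]), array([411. , 177.3])]
(310.125, 109.625) (412.125, 123.875) (337.625, 102.125) (385.375, 108.625) (356.3181818181818, 147.6818181818182) (410.8636363636364, 179.5)
lamp [ 0.431  -0.2939  0.054 ] [ 0.4334 -0.2957  0.054 ] (array([ 0.4321, -0.2949,  0.054 ]), np.float64(0.0028243008085537128))
lamp base [ 0.4304 -0.2915  0.005 ] [ 0.4323 -0.2975  0.005 ]
stock [array([0.4638, 0.0785, 0.06  ]), array([ 0.4315, -0.0734,  0.06  ])] comp [ 0.4508 -0.0007  0.006 ]
```

Add to h.py:
```python
def delta(o,pos,rpy=None): # tool-frame shift and rotvec from state o to target TCP pose
    r=R.from_euler('xyz',o["tool_rot"]); d=r.inv().apply(np.array(pos)-o["tool_pos"])
    return d,(r.inv()*R.from_euler('xyz',rpy)).as_rotvec() if rpy is not None else None
CASE=[.4883,-.0072,-.1733]
```

```text
(no output)
```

Call:
shift_gripper:
  rows: [-0.026, -0.0317, 0, 0, 0, -0.088, -0.026, -0.0317, 0, 0, 0, -0.088, -0.026, -0.0317, 0, 0, 0, 0, -0.026, -0.0317, 0, 0, 0, 0, -0.026, -0.0317, 0, 0, 0, 0, -0.026, -0.0317, 0, 0, 0, 0, -0.026, -0.0317, 0, 0, 0, 0, -0.026, -0.0317, 0, 0, 0, 0]
  finger_gap: 0.07

```text
time: 0.77
tool_pos: [0.3312, 0.2013, 0.4047]
tool_rot: [3.142, -0.0, 2.969]
contact_force: [0.8, 0.7, -0.3]
opening: 0.0705
grip_force: 0.0
```

Call:
shift_gripper:
  rows: [-0.026, -0.0317, 0, 0, 0, 0, -0.026, -0.0317, 0, 0, 0, 0, -0.026, -0.0317, 0, 0, 0, 0, -0.01, -0.0384, 0, 0, 0, 0, -0.01, -0.0384, 0, 0, 0, 0, -0.01, -0.0384, 0, 0, 0, 0, -0.01, -0.0384, 0, 0, 0, 0, -0.01, -0.0384, 0, 0, 0, 0]

```text
time: 1.43
tool_pos: [0.4072, -0.1036, 0.4046]
tool_rot: [3.141, -0.0, 2.969]
contact_force: [1.1, 0.3, 0.5]
opening: 0.0702
grip_force: 0.0
```

Call:
shift_gripper:
  rows: [-0.01, -0.0384, 0, 0, 0, 0, -0.01, -0.0384, 0, 0, 0, 0, -0.01, -0.0384, 0, 0, 0, 0, -0.01, -0.0384, 0, 0, 0, 0, 0, 0, 0, 0, 0, 0]

```text
time: 1.85
tool_pos: [0.4206, -0.2656, 0.404]
tool_rot: [-3.139, 0.001, 2.964]
contact_force: [-0.8, 0.1, -0.5]
opening: 0.0704
grip_force: 0.0
```

Run:
```python
from h import *
from cell import robot
import cv2
o=robot.observe();print(o["tool_pos"],o["tool_rot"],o["qpos"],delta(o,(.432,-.295,.30),(np.pi,0,2.968)))
c=robot.read_camera("wrist");cv2.imwrite("pics/w0.png",c["image"][:,:,::-1]);print(c["fx"],c["cx"],c["cy"],c["pose"])
```

```text
[ 0.4206 -0.2656  0.404 ] [-3.1391  0.0006  2.964 ] [-0.7169  0.2919  1.599  -0.0019  1.2489 -2.1095] (array([-0.0163, -0.0267,  0.1041]), array([-0.0025,  0.0006, -0.004 ]))
304.6927661762808 317.29686491687806 199.9550794355855 [[ 0.1765  0.9378  0.2989  0.3399]
 [ 0.9843 -0.1673 -0.0561 -0.2507]
 [-0.0026  0.3041 -0.9526  0.3847]
 [ 0.      0.      0.      1.    ]]
```

View pics/w0.png

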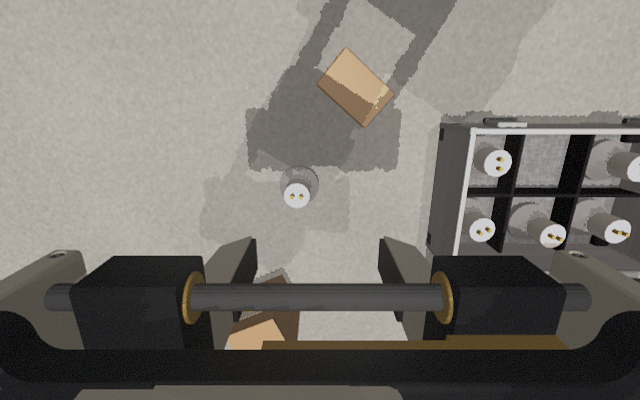

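Wrist view: the loose lamp's top is at (297,195), and the case's front-right rim corner is at (472,130). The first-row neck tops are visible too.

Add to h.py:
```python
def camray(c,u,v,z):
    P=c["pose"]; d=P[:3,:3]@[(u-c["cx"])/c["fx"],(v-c["cy"])/c["fy"],1]; return P[:3,3]+d*(z-P[2,3])/d[2]
def blob(img,u,v,r=16): # centre of white disc near u,v
    import cv2
    m=(img.min(2)>225).astype(np.uint8); m[:v-r]=0;m[v+r:]=0;m[:,:u-r]=0;m[:,u+r:]=0
    M=cv2.moments(m,True); return M["m10"]/M["m00"],M["m01"]/M["m00"],M["m00"]
```

Run:
```python
from h import *
import cv2
P=np.array([[0.1765,0.9378,0.2989,0.3399],[0.9843,-0.1673,-0.0561,-0.2507],[-0.0026,0.3041,-0.9526,0.3847]])
c=dict(pose=P,fx=304.693,fy=304.693,cx=317.297,cy=199.955)
im=cv2.imread("pics/w0.png")
b=blob(im,297,195);print(b,camray(c,b[0],b[1],.054),"base ray",camray(c,300,181,.005))
print("corner",camray(c,472,130,.08),casep(CASE,(-.081,-.12,.08)),casep(CASE,(-.076,-.115,.08)))
for u,v in((498,162),(482,230)):
    b=blob(im,u,v);print(b,camray(c,b[0],b[1],.054+.006))
```

```text
Traceback (most recent call last):
  File "h.py", line 31, in blob
    M=cv2.moments(m,True); return M["m10"]/M["m00"],M["m01"]/M["m00"],M["m00"]
                                  ~~~~~~~~^~~~~~~~~
ZeroDivisionError: float division by zero
```

```bash
sed -i 's/img.min(2)>225/img.min(2)>img[v-3:v+4,u-3:u+4].min(2).max()-25/' h.py
```

Run:
```python
from h import *
import cv2
P=np.array([[0.1765,0.9378,0.2989,0.3399],[0.9843,-0.1673,-0.0561,-0.2507],[-0.0026,0.3041,-0.9526,0.3847]])
c=dict(pose=P,fx=304.693,fy=304.693,cx=317.297,cy=199.955)
im=cv2.imread("pics/w0.png")
b=blob(im,297,195);print(b,camray(c,b[0],b[1],.054),"base ray",camray(c,300,181,.005))
print("corner",camray(c,472,130,.08),casep(CASE,(-.081,-.12,.08)),casep(CASE,(-.076,-.115,.08)))
for u,v in((498,162),(482,230)):
    b=blob(im,u,v);print(b,camray(c,b[0],b[1],.054+.006))
```

```text
(296.375, 195.37037037037038, 432.0) [ 0.4341 -0.2926  0.054 ] base ray [ 0.43   -0.2904  0.005 ]
corner [ 0.3915 -0.1072  0.08  ] [ 0.3878 -0.1114  0.08  ] [ 0.3936 -0.1074  0.08  ]
(497.251572327044, 162.69811320754718, 477.0) [ 0.4344 -0.072   0.06  ]
(481.6559139784946, 229.26075268817203, 372.0) [ 0.51   -0.0896  0.06  ]
```

Call:
shift_gripper:
  rows: [-0.0169, -0.0249, 0.02, 0, 0, 0, 0, 0, 0.035, 0, 0, -0.004, 0, 0, 0.035, 0, 0, 0, 0, 0, 0.035, 0, 0, 0, 0, 0, 0.035, 0, 0, 0, 0, 0, 0.02, 0, 0, 0, 0, 0, 0.015, 0, 0, 0, 0, 0, 0, 0, 0, 0]

```text
time: 2.57
tool_pos: [0.4322, -0.2852, 0.2067]
tool_rot: [3.137, -0.006, 2.974]
contact_force: [-1.6, 0.5, -0.7]
opening: 0.07
grip_force: 0.0
```

Run:
```python
from h import *
from cell import robot
import cv2
o=robot.observe();print(o["tool_pos"],delta(o,(.433,-.293,.209),(np.pi,0,2.968)))
```

```text
[ 0.4322 -0.2852  0.2067] (array([-0.0021, -0.0075, -0.0024]), array([ 0.0041, -0.006 ,  0.0057]))
```

Call:
shift_gripper:
  rows: [-0.002, -0.0075, -0.0024, 0, 0, 0, 0, 0, 0, 0, 0, 0]

```text
time: 2.73
tool_pos: [0.4346, -0.2958, 0.2137]
tool_rot: [-3.14, 0.003, 2.973]
contact_force: [0.2, 0.0, 0.4]
opening: 0.0706
grip_force: 0.0
```

Call:
shift_gripper:
  rows: [0, 0, 0, 0, 0, 0, 0, 0, 0, 0, 0, 0, 0, 0, 0, 0, 0, 0, 0, 0, 0, 0, 0, 0, 0, 0, 0, 0, 0, 0, 0, 0, 0, 0, 0, 0]
  finger_gap: 0.02
  force: 15

```text
time: 3.23
tool_pos: [0.4337, -0.2949, 0.2122]
tool_rot: [3.142, 0.0, 2.973]
contact_force: [0.2, 0.0, -0.5]
opening: 0.0345
grip_force: 0.0
```

Call:
shift_gripper:
  rows: [0, 0, -0.002, 0, 0, 0, 0, 0, -0.04, 0, 0, 0, 0, 0, -0.04, 0, 0, 0, 0, 0, -0.04, 0, 0, 0, 0, 0, -0.03, 0, 0, 0, 0, 0, 0, 0, 0, 0, 0, 0, 0, 0, 0, 0]

```text
time: 3.82
tool_pos: [0.4338, -0.295, 0.3659]
tool_rot: [-3.139, 0.003, 2.973]
contact_force: [-0.8, -0.0, -1.4]
opening: 0.0295
grip_force: 15.0
```

Run:
```python
from h import *
from cell import robot
import cv2
o=robot.observe();print(o["tool_pos"],delta(o,(.4508,-.0007,o["tool_pos"][2]),(np.pi,0,2.968)))
c=robot.read_camera("wrist");cv2.imwrite("pics/w1.png",c["image"][:,:,::-1]);print(c["pose"])
```

```text
[ 0.4338 -0.295   0.3659] (array([ 0.0327,  0.293 , -0.0007]), array([-0.0022,  0.0035,  0.0048]))
[[ 0.1678  0.9384  0.3021  0.353 ]
 [ 0.9858 -0.159  -0.0536 -0.2809]
 [-0.0023  0.3068 -0.9518  0.3463]
 [ 0.      0.      0.      1.    ]]
```

View pics/w1.png

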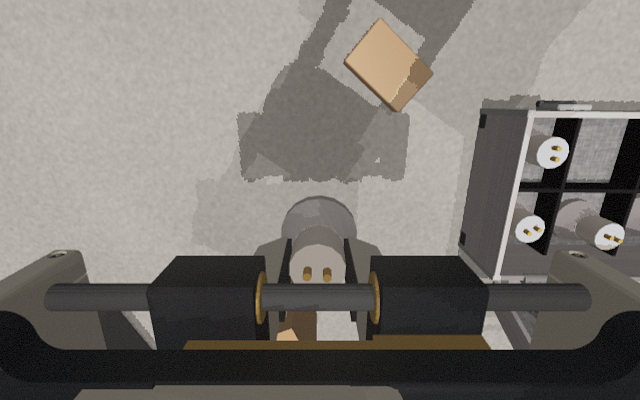

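The lamp is held upright by its neck (pins at (317,273)), and the case is off to the right. Now I carry it over the empty compartment.

Call:
shift_gripper:
  rows: [0.004, 0.0366, 0, 0, 0, 0, 0.004, 0.0366, 0, 0, 0, 0, 0.004, 0.0366, 0, 0, 0, 0, 0.004, 0.0366, 0, 0, 0, 0, 0.004, 0.0366, 0, 0, 0, 0.005, 0.004, 0.0366, 0, 0, 0, 0, 0.004, 0.0366, 0, 0, 0, 0, 0.004, 0.0366, 0, 0, 0, 0]

```text
time: 4.53
tool_pos: [0.4512, 0.0008, 0.3623]
tool_rot: [3.141, -0.004, 2.967]
contact_force: [1.0, 0.1, -0.6]
opening: 0.0297
grip_force: 14.9
```

Call:
shift_gripper:
  rows: [0, 0, 0, 0, 0, 0, 0, 0, 0, 0, 0, 0, 0, 0, 0, 0, 0, 0]

```text
time: 4.78
tool_pos: [0.4517, -0.0011, 0.3629]
tool_rot: [-3.141, -0.003, 2.969]
contact_force: [0.2, -0.7, -0.4]
opening: 0.0294
grip_force: 15.0
```

Run:
```python
from h import *
from cell import robot
import cv2
o=robot.observe();print(o["tool_pos"],delta(o,(.4508,-.0007,.23),(np.pi,0,2.968)))
c=robot.read_camera("wrist");cv2.imwrite("pics/w2.png",c["image"][:,:,::-1])
```

```text
[ 0.4517 -0.0011  0.3629] (array([0.0006, 0.0003, 0.1329]), array([-0.0003, -0.0026,  0.0007]))
```

View pics/w2.png

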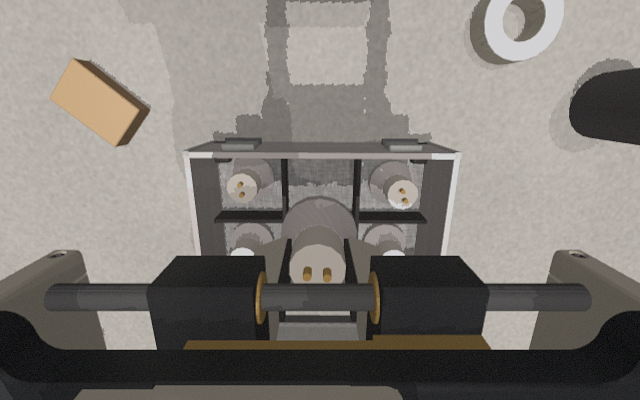

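The lamp sits centrally above the empty compartment. Front rim corners are at (188,153) and (458,153), and the lamp is at column 319. Now lower it.

Call:
shift_gripper:
  rows: [0, 0, 0.035, 0, 0, 0, 0, 0, 0.035, 0, 0, 0, 0, 0, 0.03, 0, 0, 0, 0, 0, 0.02, 0, 0, 0, 0, 0, 0.013, 0, 0, 0, 0, 0, 0.004, 0, 0, 0, 0, 0, 0, 0, 0, 0]

```text
time: 5.42
tool_pos: [0.4517, -0.0022, 0.226]
tool_rot: [-3.142, -0.003, 2.966]
contact_force: [-0.2, -0.4, -1.6]
opening: 0.0293
grip_force: 15.0
```

Run:
```python
from h import *
import cv2
from cell import robot
c=robot.read_camera("wrist");cv2.imwrite("pics/w3.png",c["image"][:,:,::-1])
o=robot.observe();print(o["tool_pos"],o["contact_force"])
# rim from w2 with pose shifted back by the pure translation
c=dict(c);p0=np.array([.4517,-.0011,.3629]);P=c["pose"].copy();P[:3,3]+=p0-o["tool_pos"];c["pose"]=P
for u in((188,153),(458,153)):print(camray(c,*u,.08))
print(casep(CASE,(-.081,-.12,.08)),casep(CASE,(-.081,.12,.08)))
```

```text
[ 0.4521 -0.002   0.227 ] [ 0.366  -0.3067 -1.0062]
[ 0.3908 -0.1034  0.08  ]
[0.4316 0.1259 0.08  ]
[ 0.3878 -0.1114  0.08  ] [0.4292 0.125  0.08  ]
```

Call:
shift_gripper:
  rows: [0, 0, 0.003, 0, 0, 0, 0, 0, 0.002, 0, 0, 0, 0, 0, 0.001, 0, 0, 0]

```text
time: 5.72
tool_pos: [0.4521, -0.0012, 0.2216]
tool_rot: [3.142, 0.001, 2.968]
contact_force: [-0.7, 0.2, -1.6]
opening: 0.0294
grip_force: 15.0
```

Call:
shift_gripper:
  rows: [0, 0, 0.002, 0, 0, 0, 0, 0, 0, 0, 0, 0]

```text
time: 5.88
tool_pos: [0.4519, -0.0009, 0.2192]
tool_rot: [3.142, 0.0, 2.968]
contact_force: [-0.2, 1.1, -1.3]
opening: 0.0297
grip_force: 15.0
```

Call:
shift_gripper:
  rows: [0, 0, 0.002, 0, 0, 0, 0, 0, 0, 0, 0, 0]

```text
time: 6.05
tool_pos: [0.4522, -0.0004, 0.218]
tool_rot: [3.14, 0.001, 2.968]
contact_force: [-0.6, 6.3, 8.0]
opening: 0.0296
grip_force: 15.0
```

Call:
shift_gripper:
  rows: [0, 0, 0.002, 0, 0, 0, 0, 0, 0, 0, 0, 0]

```text
time: 6.22
tool_pos: [0.4525, -0.0004, 0.2167]
tool_rot: [3.14, 0.003, 2.968]
contact_force: [-1.6, 5.0, 15.4]
opening: 0.0296
grip_force: 15.0
```

Contact at the expected floor height. I ease off a little and release.

Call:
shift_gripper:
  rows: [0, 0, -0.002, 0, 0, 0, 0, 0, -0.001, 0, 0, 0, 0, 0, 0, 0, 0, 0]

```text
time: 6.47
tool_pos: [0.452, -0.001, 0.2183]
tool_rot: [3.142, 0.0, 2.968]
contact_force: [0.4, -0.4, -1.3]
opening: 0.0299
grip_force: 15.0
```

Call:
shift_gripper:
  rows: [0, 0, 0, 0, 0, 0, 0, 0, 0, 0, 0, 0, 0, 0, 0, 0, 0, 0]
  finger_gap: 0.042

```text
time: 6.72
tool_pos: [0.4519, -0.001, 0.2179]
tool_rot: [3.142, -0.0, 2.968]
contact_force: [-0.2, 0.7, 0.1]
opening: 0.0411
grip_force: 0.0
```

Call:
shift_gripper:
  rows: [0, 0, -0.01, 0, 0, 0, 0, 0, -0.02, 0, 0, 0, 0, 0, -0.035, 0, 0, 0, 0, 0, -0.04, 0, 0, 0, 0, 0, -0.04, 0, 0, 0, 0, 0, 0, 0, 0, 0]

```text
time: 7.22
tool_pos: [0.4534, -0.0012, 0.37]
tool_rot: [3.141, 0.013, 2.968]
contact_force: [1.4, -0.1, 1.1]
opening: 0.0421
grip_force: 0.0
```

Run:
```python
from h import *
import cv2
from cell import robot
c=robot.read_camera("wrist");cv2.imwrite("pics/w4.png",c["image"][:,:,::-1])
```

```text
(no output)
```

View pics/w4.png

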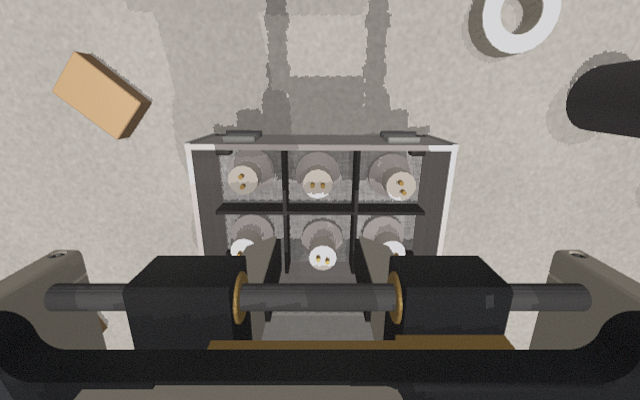

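The lamp stands in the compartment, neck top at (317,185), beside its neighbours. Now I rise, turn a quarter turn and move above the handle.

Call:
shift_gripper:
  rows: [0, 0, -0.037, 0, 0, 0.12, 0, 0, -0.037, 0, 0, 0.12, 0, 0, -0.037, 0, 0, 0.12, 0, 0, 0, 0, 0, 0.12, 0, 0, 0, 0, 0, 0.12, 0, 0, 0, 0, 0, 0.12, 0, 0, 0, 0, 0, 0.12, 0, 0, 0, 0, 0, 0.12]

```text
time: 7.93
tool_pos: [0.4519, -0.0011, 0.4727]
tool_rot: [-3.14, -0.002, 2.002]
contact_force: [-0.3, 0.3, -0.8]
opening: 0.0419
grip_force: 0.0
```

Call:
shift_gripper:
  rows: [0, 0, 0, 0, 0, 0.12, 0, 0, 0, 0, 0, 0.12, 0, 0, 0, 0, 0, 0.12, 0, 0, 0, 0, 0, 0.12, 0, 0, 0, 0, 0, 0.12, 0, 0, 0, 0, 0, 0, 0, 0.035, 0, 0, 0, 0, 0, 0.035, 0, 0, 0, 0]

```text
time: 8.6
tool_pos: [0.5209, -0.0122, 0.4738]
tool_rot: [-3.141, -0.0, 1.412]
contact_force: [0.5, 0.2, 0.2]
opening: 0.0418
grip_force: 0.0
```

Call:
shift_gripper:
  rows: [0, 0.035, 0, 0, 0, 0, 0, 0.035, 0, 0, 0, 0, 0, 0.035, 0, 0, 0, 0, 0, 0.035, 0, 0, 0, 0, 0, 0, 0, 0, 0, 0, 0, 0, 0, 0, 0, 0]

```text
time: 9.1
tool_pos: [0.6607, -0.0356, 0.4702]
tool_rot: [-3.136, -0.0, 1.411]
contact_force: [-0.6, 0.2, -0.3]
opening: 0.042
grip_force: 0.0
```

Run:
```python
from h import *
import cv2,json
from cell import robot
o=robot.observe();print(o["tool_pos"],o["tool_rot"],o["qpos"])
c=robot.read_camera("wrist");cv2.imwrite("pics/w5.png",c["image"][:,:,::-1])
def pw(X):
    P=c["pose"];q=P[:3,:3].T@(np.asarray(X)-P[:3,3]);return (c["fx"]*q[0]/q[2]+c["cx"],c["fy"]*q[1]/q[2]+c["cy"])
for th in(1.6,1.7,1.8,1.9):
    print(th,lidp(CASE,th,(-.125,0,.062)),[np.round(pw(lidp(CASE,th,p))) for p in((-.125,.055,.062),(-.125,-.055,.062),(-.162,.12,.024),(-.162,-.12,.024),(-.162,.12,0))])
json.dump(dict(pose=c["pose"].tolist(),fx=c["fx"],fy=c["fy"],cx=c["cx"],cy=c["cy"]),open("w5.json","w"))
```

```text
[ 0.6607 -0.0356  0.4702] [-3.1362 -0.0001  1.4107] [-0.1696  0.5798  0.9637  0.0001  1.6035 -0.0095]
1.6 [ 0.6327 -0.0325  0.2031] [array([284., 141.]), array([287., 263.]), array([216.,  42.]), array([241., 352.]), array([177.,  41.])]
1.7 [ 0.6445 -0.0345  0.196 ] [array([300., 140.]), array([300., 259.]), array([243.,  43.]), array([260., 349.]), array([204.,  42.])]
1.8 [ 0.6555 -0.0365  0.1876] [array([314., 139.]), array([312., 255.]), array([269.,  45.]), array([279., 344.]), array([231.,  43.])]
1.9 [ 0.6657 -0.0383  0.1782] [array([325., 138.]), array([323., 251.]), array([293.,  47.]), array([296., 339.]), array([257.,  45.])]
```

View pics/w5.png

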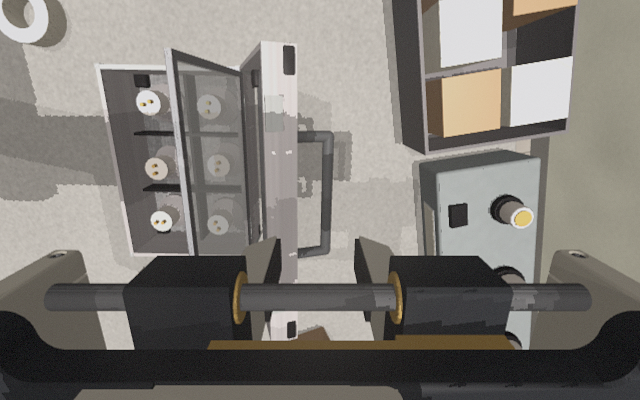

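Side-on wrist view: the lid's edge face spans columns 262–297, the bar runs from (328,135) to (325,250), and the inner lid edge is near column 175. The outer lid is therefore at about 1.9 rad. I work out a pre-grasp tilted along the lid.

Call:
shift_gripper:
  rows: [0, 0, 0, 0.125, 0, 0.007, 0, 0, 0, 0.125, 0, 0.007, 0, 0, 0, 0, 0, 0]
  finger_gap: 0.03

```text
time: 9.4
tool_pos: [0.6584, -0.035, 0.4739]
tool_rot: [-2.885, 0.001, 1.395]
contact_force: [0.1, -0.2, -1.0]
opening: 0.0307
grip_force: 0.0
```

Add to h.py:
```python
def tcp(bar,a,back): # TCP for tool tilted a, bar 'back' ahead of TCP
    ex=R.from_euler('z',CASE[2]).apply([1,0,0]); return bar+back*(np.sin(a)*ex+np.cos(a)*np.array([0,0,1]))
```

Run:
```python
from h import *
from cell import robot
c={k:np.array(v) for k,v in json.load(open("w5.json")).items()}
for z in(.176,.182):print(camray(c,328,135,z),camray(c,325,250,z),(camray(c,328,135,z)+camray(c,325,250,z))/2)
bar=np.array([.668,-.038,.178])
o=robot.observe();print(o["tool_pos"],o["tool_rot"],o["qpos"])
print(tcp(bar,.25,.227),delta(o,tcp(bar,.25,.227),(np.pi+.25,0,1.397)),delta(o,tcp(bar,.25,.167))[0])
```

```text
[0.6779 0.0182 0.176 ] [ 0.6582 -0.093   0.176 ] [ 0.668  -0.0374  0.176 ]
[0.6778 0.0188 0.182 ] [ 0.6585 -0.09    0.182 ] [ 0.6682 -0.0356  0.182 ]
[ 0.6584 -0.035   0.4739] [-2.885   0.0013  1.3954] [-0.1693  0.6549  0.8332  0.0003  1.9101  0.0063]
[ 0.7233 -0.0477  0.3979] (array([-0.0011,  0.0832,  0.0567]), array([-0.0066,  0.0009, -0.0018])) [-0.0011  0.0836  0.1167]
```

Call:
shift_gripper:
  rows: [0, 0.0275, 0, 0, 0, 0, 0, 0.0275, 0, 0, 0, 0, 0, 0.0282, 0.02, 0, 0, 0, 0, 0, 0.037, 0, 0, 0, 0, 0, 0, 0, 0, 0, 0, 0, 0, 0, 0, 0]

```text
time: 9.9
tool_pos: [0.7237, -0.0466, 0.3957]
tool_rot: [-2.886, 0.001, 1.395]
contact_force: [1.2, -0.9, 2.9]
opening: 0.0295
grip_force: 0.0
```

Run:
```python
from h import *
from cell import robot
import cv2
bar=np.array([.668,-.0372,.178])
o=robot.observe();print(o["tool_pos"],o["tool_rot"],o["qpos"])
print(delta(o,tcp(bar,.25,.167),(np.pi+.25,0,1.397)))
c=robot.read_camera("wrist");cv2.imwrite("pics/w6.png",c["image"][:,:,::-1])
```

```text
[ 0.7237 -0.0466  0.3957] [-2.886   0.0014  1.3951] [-0.1699  0.8356  0.695   0.0001  1.8666  0.006 ]
(array([-0.0003, -0.0006,  0.0579]), array([-0.0056,  0.0009, -0.0022]))
```

View pics/w6.png

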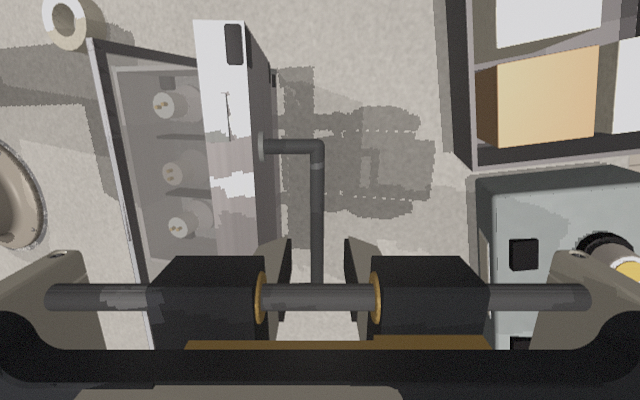

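The bar is at column 318, midway between the fingers (290–350), and the left finger lines up with the gap. I narrow the opening slightly, then advance and grip.

Call:
shift_gripper:
  rows: [0, 0, 0.015, 0, 0, 0, 0, 0, 0.01, 0, 0, 0, 0, 0, 0.01, 0, 0, 0]
  finger_gap: 0.025

```text
time: 10.2
tool_pos: [0.7167, -0.0454, 0.3721]
tool_rot: [-2.908, 0.001, 1.395]
contact_force: [0.0, 0.2, 0.1]
opening: 0.025
grip_force: 0.0
```

Call:
shift_gripper:
  rows: [0, 0, 0.01, 0, 0, 0, 0, 0, 0.008, 0, 0, 0, 0, 0, 0.005, 0, 0, 0, 0, 0, 0, 0, 0, 0]

```text
time: 10.53
tool_pos: [0.7107, -0.0444, 0.3447]
tool_rot: [-2.897, 0.002, 1.394]
contact_force: [-0.1, 0.5, -0.4]
opening: 0.0253
grip_force: 0.0
```

Call:
shift_gripper:
  rows: [0, 0, 0, 0, 0, 0, 0, 0, 0, 0, 0, 0, 0, 0, 0, 0, 0, 0, 0, 0, 0, 0, 0, 0, 0, 0, 0, 0, 0, 0]
  finger_gap: 0.0
  force: 20

```text
time: 10.95
tool_pos: [0.7096, -0.0443, 0.3438]
tool_rot: [-2.889, 0.002, 1.394]
contact_force: [-8.7, 0.8, 7.3]
opening: 0.0091
grip_force: 20.0
```

The bar sits near the tips, so I reopen and go 7 mm deeper.

Call:
shift_gripper:
  rows: [0, 0, 0, 0, 0, 0, 0, 0, 0, 0, 0, 0, 0, 0, 0.004, 0, 0, 0, 0, 0, 0.003, 0, 0, 0, 0, 0, 0, 0, 0, 0]
  finger_gap: 0.024

```text
time: 11.37
tool_pos: [0.7087, -0.0442, 0.3341]
tool_rot: [-2.89, 0.002, 1.394]
contact_force: [0.4, 0.0, -0.4]
opening: 0.024
grip_force: 0.0
```

Call:
shift_gripper:
  rows: [0, 0, 0, 0, 0, 0, 0, 0, 0, 0, 0, 0, 0, 0, 0, 0, 0, 0, 0, 0, 0, 0, 0, 0, 0, 0, 0, 0, 0, 0]
  finger_gap: 0.0
  force: 25

```text
time: 11.78
tool_pos: [0.7078, -0.044, 0.3354]
tool_rot: [-2.887, 0.002, 1.394]
contact_force: [-9.0, 0.6, 2.6]
opening: 0.0088
grip_force: 25.0
```

Run:
```python
from h import *
from cell import robot
o=robot.observe();print(o["tool_pos"],o["tool_rot"],o["contact_force"])
a=o["tool_rot"][0]+np.pi
for s in (.159,.162,.165,.168):
    b=tcp(o["tool_pos"],a,-s); q=R.from_euler('z',-CASE[2]).apply(b-casep(CASE,(.081,0,.08))); print(s,b,q,np.hypot(q[0],q[2]), np.pi-np.arctan2(q[2],q[0])-np.arctan2(62,125))
```

```text
[ 0.7078 -0.044   0.3354] [-2.8867  0.0019  1.3942] [-9.0324  0.5885  2.638 ]
0.159 [ 0.6683 -0.0371  0.1815] [0.1014 0.0016 0.1015] 0.1435180929707735 1.8953713311473095
0.162 [ 0.6675 -0.0369  0.1786] [0.1007 0.0016 0.0986] 0.14093796482814125 1.9061338825797645
0.165 [ 0.6668 -0.0368  0.1757] [0.0999 0.0016 0.0957] 0.13837476955655306 1.91729648917419
0.168 [ 0.6661 -0.0367  0.1728] [0.0992 0.0016 0.0928] 0.13582946576409682 1.9288789359625058
```

Call:
shift_gripper:
  rows: [0, -0.008, -0.002, -0.0256, 0, 0, 0, -0.008, -0.002, -0.0256, 0, 0, 0, -0.008, -0.002, -0.0256, 0, 0, 0, -0.008, -0.002, -0.0256, 0, 0, 0, -0.008, -0.002, -0.0256, 0, 0, 0, -0.008, -0.002, -0.0256, 0, 0, 0, -0.008, -0.002, -0.0256, 0, 0, 0, -0.008, -0.002, -0.0256, 0, 0]

```text
time: 12.45
tool_pos: [0.6488, -0.0334, 0.3611]
tool_rot: [-3.098, 0.002, 1.394]
contact_force: [0.4, -0.1, -2.3]
opening: 0.009
grip_force: 25.0
```

```bash
python3 plan.py 1.3 0 8
```

```text
alpha 0.044 theta 1.662 radius err -0.0000 y 0.0018 F [ 0.4 -0.1 -2.3] time 12.45
[0, np.float64(-0.0065), np.float64(-0.003), np.float64(-0.0055), 0, 0]
[0, np.float64(-0.0066), np.float64(-0.0027), np.float64(-0.0055), 0, 0]
[0, np.float64(-0.0067), np.float64(-0.0025), np.float64(-0.0055), 0, 0]
[0, np.float64(-0.0068), np.float64(-0.0023), np.float64(-0.0055), 0, 0]
[0, np.float64(-0.0069), np.float64(-0.002), np.float64(-0.0055), 0, 0]
[0, np.float64(-0.007), np.float64(-0.0018), np.float64(-0.0055), 0, 0]
[0, np.float64(-0.007), np.float64(-0.0015), np.float64(-0.0055), 0, 0]
[0, np.float64(-0.0071), np.float64(-0.0013), np.float64(-0.0055), 0, 0]
```

Model tracks well. Continue.

Call:
shift_gripper:
  rows: [0, -0.0065, -0.003, -0.0055, 0, 0, 0, -0.0066, -0.0027, -0.0055, 0, 0, 0, -0.0067, -0.0025, -0.0055, 0, 0, 0, -0.0068, -0.0023, -0.0055, 0, 0, 0, -0.0069, -0.002, -0.0055, 0, 0, 0, -0.007, -0.0018, -0.0055, 0, 0, 0, -0.007, -0.0015, -0.0055, 0, 0, 0, -0.0071, -0.0013, -0.0055, 0, 0]

```text
time: 13.12
tool_pos: [0.5957, -0.0239, 0.3807]
tool_rot: [3.139, 0.001, 1.394]
contact_force: [5.1, -0.7, 1.6]
opening: 0.0091
grip_force: 25.0
```

```bash
python3 plan.py 0.95 0 8
```

```text
alpha -0.002 theta 1.301 radius err 0.0012 y 0.0021 F [ 5.1 -0.7  1.6] time 13.1167
[0, np.float64(-0.0062), np.float64(0.0001), np.float64(0.0003), 0, 0]
[0, np.float64(-0.006), np.float64(-0.0008), np.float64(0.0003), 0, 0]
[0, np.float64(-0.0061), np.float64(-0.0005), np.float64(0.0003), 0, 0]
[0, np.float64(-0.0061), np.float64(-0.0002), np.float64(0.0003), 0, 0]
[0, np.float64(-0.0061), np.float64(0.0), np.float64(0.0003), 0, 0]
[0, np.float64(-0.0061), np.float64(0.0003), np.float64(0.0003), 0, 0]
[0, np.float64(-0.006), np.float64(0.0006), np.float64(0.0003), 0, 0]
[0, np.float64(-0.006), np.float64(0.0008), np.float64(0.0003), 0, 0]
```

Call:
shift_gripper:
  rows: [0, -0.0062, 0, 0, 0, 0, 0, -0.006, -0.0008, 0, 0, 0, 0, -0.0061, -0.0005, 0, 0, 0, 0, -0.0061, -0.0002, 0, 0, 0, 0, -0.0061, 0, 0, 0, 0, 0, -0.0061, 0.0003, 0, 0, 0, 0, -0.006, 0.0006, 0, 0, 0, 0, -0.006, 0.0008, 0, 0, 0]

```text
time: 13.78
tool_pos: [0.5475, -0.0152, 0.38]
tool_rot: [-3.142, 0.001, 1.394]
contact_force: [2.8, 1.3, 4.7]
opening: 0.0088
grip_force: 25.0
```

```bash
python3 plan.py 0.6 0 8
```

```text
alpha 0.000 theta 0.947 radius err -0.0001 y 0.0024 F [2.8 1.3 4.7] time 13.7833
[0, np.float64(-0.006), np.float64(0.001), np.float64(-0.0), 0, 0]
[0, np.float64(-0.0059), np.float64(0.0014), np.float64(-0.0), 0, 0]
[0, np.float64(-0.0058), np.float64(0.0016), np.float64(-0.0), 0, 0]
[0, np.float64(-0.0058), np.float64(0.0019), np.float64(-0.0), 0, 0]
[0, np.float64(-0.0057), np.float64(0.0021), np.float64(-0.0), 0, 0]
[0, np.float64(-0.0056), np.float64(0.0024), np.float64(-0.0), 0, 0]
[0, np.float64(-0.0055), np.float64(0.0026), np.float64(-0.0), 0, 0]
[0, np.float64(-0.0053), np.float64(0.0028), np.float64(-0.0), 0, 0]
```

Call:
shift_gripper:
  rows: [0, -0.006, 0.001, 0, 0, 0, 0, -0.0059, 0.0014, 0, 0, 0, 0, -0.0058, 0.0016, 0, 0, 0, 0, -0.0058, 0.0019, 0, 0, 0, 0, -0.0057, 0.0021, 0, 0, 0, 0, -0.0056, 0.0024, 0, 0, 0, 0, -0.0055, 0.0026, 0, 0, 0, 0, -0.0053, 0.0028, 0, 0, 0]

```text
time: 14.45
tool_pos: [0.5026, -0.0072, 0.3634]
tool_rot: [-3.14, 0.001, 1.394]
contact_force: [2.8, 3.7, 1.9]
opening: 0.0093
grip_force: 25.0
```

```bash
python3 plan.py 0.3 0 8
```

```text
alpha 0.001 theta 0.595 radius err -0.0006 y 0.0025 F [2.8 3.7 1.9] time 14.45
[0, np.float64(-0.0048), np.float64(0.0021), np.float64(-0.0002), 0, 0]
[0, np.float64(-0.0044), np.float64(0.0028), np.float64(-0.0002), 0, 0]
[0, np.float64(-0.0042), np.float64(0.0029), np.float64(-0.0002), 0, 0]
[0, np.float64(-0.0041), np.float64(0.0031), np.float64(-0.0002), 0, 0]
[0, np.float64(-0.004), np.float64(0.0032), np.float64(-0.0002), 0, 0]
[0, np.float64(-0.0039), np.float64(0.0034), np.float64(-0.0002), 0, 0]
[0, np.float64(-0.0038), np.float64(0.0035), np.float64(-0.0002), 0, 0]
[0, np.float64(-0.0036), np.float64(0.0037), np.float64(-0.0002), 0, 0]
```

Call:
shift_gripper:
  rows: [0, -0.0048, 0.0021, 0, 0, 0, 0, -0.0044, 0.0028, 0, 0, 0, 0, -0.0042, 0.0029, 0, 0, 0, 0, -0.0041, 0.0031, 0, 0, 0, 0, -0.004, 0.0032, 0, 0, 0, 0, -0.0039, 0.0034, 0, 0, 0, 0, -0.0038, 0.0035, 0, 0, 0, 0, -0.0036, 0.0037, 0, 0, 0]

```text
time: 15.12
tool_pos: [0.4703, -0.0014, 0.3387]
tool_rot: [-3.14, 0.001, 1.394]
contact_force: [3.1, 4.2, 1.4]
opening: 0.0092
grip_force: 25.0
```

```bash
python3 plan.py 0.12 0 6
```

```text
alpha 0.002 theta 0.299 radius err 0.0003 y 0.0026 F [3.1 4.2 1.4] time 15.1167
[0, np.float64(-0.0027), np.float64(0.0032), np.float64(-0.0003), 0, 0]
[0, np.float64(-0.0028), np.float64(0.0031), np.float64(-0.0003), 0, 0]
[0, np.float64(-0.0027), np.float64(0.0032), np.float64(-0.0003), 0, 0]
[0, np.float64(-0.0026), np.float64(0.0033), np.float64(-0.0003), 0, 0]
[0, np.float64(-0.0025), np.float64(0.0034), np.float64(-0.0003), 0, 0]
[0, np.float64(-0.0024), np.float64(0.0034), np.float64(-0.0003), 0, 0]
```

Call:
shift_gripper:
  rows: [0, -0.0027, 0.0032, 0, 0, 0, 0, -0.0028, 0.0031, 0, 0, 0, 0, -0.0027, 0.0032, 0, 0, 0, 0, -0.0026, 0.0033, 0, 0, 0, 0, -0.0025, 0.0034, 0, 0, 0, 0, -0.0024, 0.0034, 0, 0, 0]

```text
time: 15.62
tool_pos: [0.455, 0.0012, 0.3192]
tool_rot: [-3.14, 0.001, 1.394]
contact_force: [2.9, 4.7, 1.8]
opening: 0.0091
grip_force: 25.0
```

```bash
python3 plan.py 0.0 0 6
```

```text
alpha 0.001 theta 0.120 radius err 0.0002 y 0.0026 F [2.9 4.7 1.8] time 15.6167
[0, np.float64(-0.0013), np.float64(0.0025), np.float64(-0.0002), 0, 0]
[0, np.float64(-0.0015), np.float64(0.0024), np.float64(-0.0002), 0, 0]
[0, np.float64(-0.0014), np.float64(0.0024), np.float64(-0.0002), 0, 0]
[0, np.float64(-0.0014), np.float64(0.0024), np.float64(-0.0002), 0, 0]
[0, np.float64(-0.0013), np.float64(0.0025), np.float64(-0.0002), 0, 0]
[0, np.float64(-0.0013), np.float64(0.0025), np.float64(-0.0002), 0, 0]
```

Call:
shift_gripper:
  rows: [0, -0.0013, 0.0025, 0, 0, 0, 0, -0.0015, 0.0024, 0, 0, 0, 0, -0.0014, 0.0024, 0, 0, 0, 0, -0.0014, 0.0024, 0, 0, 0, 0, -0.0013, 0.0025, 0, 0, 0, 0, -0.0013, 0.0025, 0, 0, 0]

```text
time: 16.12
tool_pos: [0.4469, 0.0026, 0.3045]
tool_rot: [-3.14, 0.001, 1.394]
contact_force: [3.2, 3.2, 2.4]
opening: 0.0094
grip_force: 25.0
```

Call:
shift_gripper:
  rows: [0, 0, 0, 0, 0, 0, 0, 0, 0, 0, 0, 0]

```text
time: 16.28
tool_pos: [0.447, 0.0026, 0.3044]
tool_rot: [-3.14, 0.001, 1.394]
contact_force: [3.6, 4.4, -1.1]
opening: 0.0093
grip_force: 25.0
```

```bash
python3 plan.py -0.02 0 2
```

```text
alpha 0.002 theta -0.001 radius err -0.0000 y 0.0025 F [ 3.6  4.4 -1.1] time 16.2833
[0, np.float64(-0.0007), np.float64(0.0012), np.float64(-0.0008), 0, 0]
[0, np.float64(-0.0007), np.float64(0.0012), np.float64(-0.0008), 0, 0]
```

Push down gently to find the hard stop.

Call:
shift_gripper:
  rows: [0, -0.0007, 0.0012, 0, 0, 0, 0, 0, 0, 0, 0, 0]

```text
time: 16.45
tool_pos: [0.4466, 0.0027, 0.3042]
tool_rot: [3.141, 0.001, 1.394]
contact_force: [2.1, 3.9, 8.2]
opening: 0.0088
grip_force: 25.0
```

Call:
shift_gripper:
  rows: [0, -0.0007, 0.0012, 0, 0, 0, 0, 0, 0, 0, 0, 0]

```text
time: 16.62
tool_pos: [0.4463, 0.0028, 0.304]
tool_rot: [3.139, 0.001, 1.394]
contact_force: [1.4, 4.1, 15.5]
opening: 0.0089
grip_force: 25.0
```

Call:
shift_gripper:
  rows: [0, -0.0005, 0.001, 0, 0, 0, 0, 0, 0, 0, 0, 0]

```text
time: 16.78
tool_pos: [0.446, 0.0028, 0.3039]
tool_rot: [3.137, 0.002, 1.394]
contact_force: [0.4, 3.4, 23.8]
opening: 0.0089
grip_force: 25.0
```

```bash
python3 plan.py -0.02 0 1
```

```text
alpha -0.004 theta -0.004 radius err -0.0002 y 0.0025 F [ 0.4  3.4 23.8] time 16.7833
[0, np.float64(-0.0005), np.float64(0.0019), np.float64(0.0043), 0, 0]
```

The hard stop is reached at theta about 0, so both lids are shut. Now I lift the outer lid.

Call:
shift_gripper:
  rows: [0, 0.001, -0.0018, 0, 0, 0, 0, 0.001, -0.0018, 0, 0, 0, 0, 0, 0, 0, 0, 0]

```text
time: 17.03
tool_pos: [0.4472, 0.0026, 0.3048]
tool_rot: [-3.14, 0.001, 1.394]
contact_force: [4.1, 5.4, -2.0]
opening: 0.009
grip_force: 25.0
```

```bash
python3 plan.py 0.4 0 8
```

```text
alpha 0.001 theta 0.003 radius err -0.0000 y 0.0025 F [ 4.1  5.4 -2. ] time 17.0333
[0, np.float64(0.0032), np.float64(-0.0061), np.float64(-0.0002), 0, 0]
[0, np.float64(0.0035), np.float64(-0.006), np.float64(-0.0002), 0, 0]
[0, np.float64(0.0038), np.float64(-0.0058), np.float64(-0.0002), 0, 0]
[0, np.float64(0.0041), np.float64(-0.0056), np.float64(-0.0002), 0, 0]
[0, np.float64(0.0044), np.float64(-0.0054), np.float64(-0.0002), 0, 0]
[0, np.float64(0.0046), np.float64(-0.0051), np.float64(-0.0002), 0, 0]
[0, np.float64(0.0049), np.float64(-0.0049), np.float64(-0.0002), 0, 0]
[0, np.float64(0.0051), np.float64(-0.0046), np.float64(-0.0002), 0, 0]
```

Call:
shift_gripper:
  rows: [0, 0.0032, -0.0061, 0, 0, 0, 0, 0.0035, -0.006, 0, 0, 0, 0, 0.0038, -0.0058, 0, 0, 0, 0, 0.0041, -0.0056, 0, 0, 0, 0, 0.0044, -0.0054, 0, 0, 0, 0, 0.0046, -0.0051, 0, 0, 0, 0, 0.0049, -0.0049, 0, 0, 0, 0, 0.0051, -0.0046, 0, 0, 0]

```text
time: 17.7
tool_pos: [0.4798, -0.0033, 0.3484]
tool_rot: [-3.136, 0.002, 1.394]
contact_force: [-4.5, 4.7, 2.0]
opening: 0.009
grip_force: 25.0
```

```bash
python3 plan.py 0.785 0 8
```

```text
alpha 0.006 theta 0.393 radius err 0.0009 y 0.0024 F [-4.5  4.7  2. ] time 17.7
[0, np.float64(0.0057), np.float64(-0.0037), np.float64(-0.0007), 0, 0]
[0, np.float64(0.0053), np.float64(-0.0041), np.float64(-0.0007), 0, 0]
[0, np.float64(0.0055), np.float64(-0.0039), np.float64(-0.0007), 0, 0]
[0, np.float64(0.0057), np.float64(-0.0036), np.float64(-0.0007), 0, 0]
[0, np.float64(0.0059), np.float64(-0.0033), np.float64(-0.0007), 0, 0]
[0, np.float64(0.006), np.float64(-0.003), np.float64(-0.0007), 0, 0]
[0, np.float64(0.0062), np.float64(-0.0027), np.float64(-0.0007), 0, 0]
[0, np.float64(0.0063), np.float64(-0.0023), np.float64(-0.0007), 0, 0]
```

Call:
shift_gripper:
  rows: [0, 0.0057, -0.0037, 0, 0, 0, 0, 0.0053, -0.0041, 0, 0, 0, 0, 0.0055, -0.0039, 0, 0, 0, 0, 0.0057, -0.0036, 0, 0, 0, 0, 0.0059, -0.0033, 0, 0, 0, 0, 0.006, -0.003, 0, 0, 0, 0, 0.0062, -0.0027, 0, 0, 0, 0, 0.0063, -0.0023, 0, 0, 0]

```text
time: 18.37
tool_pos: [0.5262, -0.0117, 0.376]
tool_rot: [-3.139, 0.003, 1.394]
contact_force: [-3.1, 1.8, 2.0]
opening: 0.0086
grip_force: 25.0
```

Call:
shift_gripper:
  rows: [0, 0, 0, 0, 0, 0, 0, 0, 0, 0, 0, 0, 0, 0, 0, 0, 0, 0]

```text
time: 18.62
tool_pos: [0.5264, -0.0118, 0.376]
tool_rot: [-3.142, 0.002, 1.394]
contact_force: [-2.9, 2.4, 6.5]
opening: 0.0089
grip_force: 25.0
```

```bash
python3 plan.py 0.785 0 1
```

Run:
```python
from cell import robot
import cv2
s=robot.read_camera("side")["image"][:,:,::-1][130:330,250:450];t=robot.read_camera("top")["image"][:,:,::-1][80:280,260:460]
cv2.imwrite("pics/f.png",cv2.convertScaleAbs(cv2.hconcat([cv2.resize(x,(400,400),interpolation=cv2.INTER_CUBIC) for x in(s,t)]),alpha=1.4))
```

```text
alpha 0.000 theta 0.791 radius err 0.0011 y 0.0020 F [-2.9  2.4  6.5] time 18.6167
[0, np.float64(-0.0005), np.float64(0.0013), np.float64(-0.0001), 0, 0]
```

View pics/f.png

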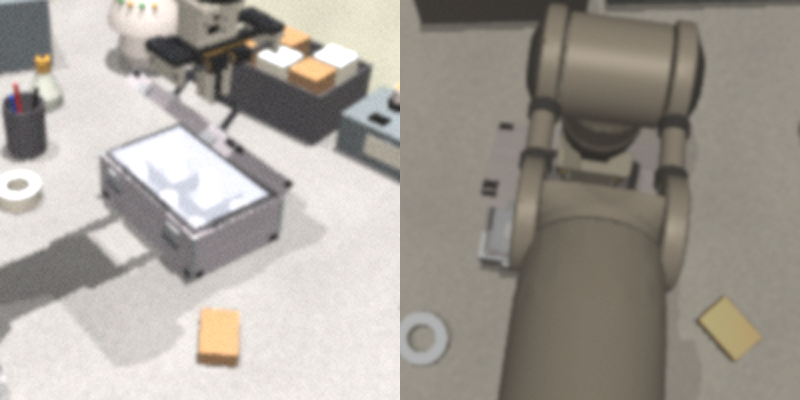

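The inner lid lies flat and shut on the rim with glare on it, and the outer lid is held at about 45° (0.79 rad). I hand in.

```bash
python3 -c "
from cell import robot
print(robot.hand_in())"
```

```text
the job is handed in; nothing more can be done
None
```

The job is handed in: the lamp stands lens-down in the empty compartment, both lids were lowered together until fully shut, and the arm is holding the outer lid at about 45° (0.79 rad) with the inner lid left shut.

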